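Clamp the well plate and start the shaker

ROBOT

A 6-joint arm with a two-finger parallel gripper is mounted at the origin on the work surface. World frame = base frame: x ahead of the robot, y to its left, z up, the work surface at z = 0. Lengths are in mm, angles in rad, forces in N, time in s.
With the tool pointing down it reaches from about 350 to 875 mm from the base axis. Payload 4.2 kg.
Tool frame: the origin (TCP) lies at the very end of the fingers, on their centre line; the grasp point (between the pads) lies 19 mm behind it; z points along the fingers, y is the direction in which the jaws open and shut (so a half turn about z gives the same grasp; the last joint's range is limited). The gripper opens to 85 mm and grips with 20 to 120 N. Pads are 22 mm wide; open, the fingers measure 114 mm over their backs; the gripper's body (76 mm by 85 mm) begins 54 mm behind the grasp point. The pads swing forward as they close: fully open they stand 13 mm farther back than shut.
Start: joints at [1.586, 0.385, 0.008, 0, -1.194, -0.259], TCP at [150.838, 606.504, 231.312] pointing down, gripper open.
Joint ranges: [-3.14, 3.14], [-1.21, 2.06], [-1.07, 1.41], [-3.16, 2.05], [-2.99, -0.16], [-3.1, 3.1]. Speed limits (rad/s): [2.79, 2.79, 3.14, 3.14, 3.14, 3.14].

INTERFACE

Orientations are given as a unit quaternion [x, y, z, w].
In Python, from bench import arm, optics, job gives the robot as it stands.
- The arm moves only by the tool send_rows, never from a script. Its argument "steps" is a list that holds one entry, the list of rows, each a list of 5 numbers: the shift along the tool's x, y, z in cm, then the turn about the tool's z in rad, then the opening, from 0 (shut) to 1 (fully open). A call has 1 to 10 rows; each row shifts and turns the pose as measured when the row begins, along the tool's axes as they then stand; what a row does not reach is not made up. A row lasts 1/12 s, in which the tool goes at most 41.7 mm and 7.16 degrees, less where a joint would pass 70% of its speed; a pose out of reach is approached as far as the arm can. A call with a gripper value outside its range is refused whole. The fingers move at their own pace and stop on an object; the grip force is fixed at half the most. Time passes only in rows, so rows that do not move let the fingers close. It gives the time, the measured TCP pose, the force and the opening at its end, in the units of the state.
- arm.read_state(): the state, without advancing time (a new reading comes with each control period).
- optics.get_image(name): name is "side" or "top" or "wrist"; returns (picture, depth): 420x560x3 uint8, blue, green, red; 420x560 float32, mm along the optical axis (not along the pixel's ray), 0 where there is no reading.
- optics.get_calibration(name): a dict with "K" (3x3 intrinsics, pixels), "rvec" (rotation vector, rad) and "tvec" (3), from world to camera coordinates, as OpenCV has them; the wrist camera has in their place "hand_eye" (4x4, takes a point from camera to tool coordinates, whose origin is the TCP and whose axes are the flange's). Camera axes: x right, y down, z forward; pixel columns grow to the right and rows downward; lengths in mm; the calibration is good to about 2 mm. A picture is of the moment at which its call begins: read the wrist's pose just before it. get_calibration takes no time and is no camera call.
- job.job_done(): hands the job in, once; it reports no verdict.
The state is a dict: "clock": time; "joints": joint angles; "joint_vel": joint speeds; "joint_efforts": joint torques, N m; "position": TCP position; "ee_rot": TCP orientation; "contact_force": force on the tool from outside, world axes, zero at the start; "wrist_torque": the same for the moment, N m; "gripper_width": finger opening in mm.
Only numpy, scipy, OpenCV 4.12 (cv2) and the standard library are available. Lean on these libraries where they do the work, as an engineer would, in place of code of your own. Each camera call takes 0.05 s, during which the arm holds its last target. There are 200 camera calls.

TASK

The well plate lies loose on the bench shaker. Turn the black click-stop clamp knob clockwise until the jaw has pushed the plate up against the end fence, tighten it three clicks in all under load (the click in which the knob first turns stiffer counts as the first of the three), and let go of it; overtightening cracks the plate. Then gently press the green start button, and leave the things around the shaker where they are.

Things in the scene. Friction and masses are not known exactly. Their poses are not given: they have to be found in the camera images.
- knob_grip (a point): middle of the clamp knob at the height to grip it: a black round fluted hand knob, 42 mm across, 32 mm tall, white pointer line on top, standing upright on a grey gearbox (60 by 64 mm) on the shaker. The point is on the knob's vertical axis, 11 mm below its top and 21 mm above its underside; the gearbox's top is 2.5 mm lower still. Clockwise from above tightens.
- knob: the same knob; origin on its axis at its underside, its own -x axis along the pointer line. 20 click stops a turn, 18 degrees each; starts in a stop with the jaw fully back; holds itself in any stop when let go. Each stop gives way at about 0.25 N m. Mean torque over a free click: about 0.03 N m; under load the mean grows by 0.052 N m with every full click.
- jaw: clamp jaw, aluminium bar 100 mm wide with a sprung orange pad before it. Origin: middle of the bar's rear lower edge; x points along its travel, from knob to plate. It moves 3 mm per click of the knob. Once the plate bears on the fence the pad's springs yield: 5.5 N more for every full click.
- shaker: white bench shaker, 280 mm deep (x), 200 mm wide, platform top 82 mm up; origin near the middle of its underside, -x is its front with the console. On the platform lie, beyond the jaw, the clear 128 by 86 mm well plate, 14 mm tall, with loose play, and the end fence, an aluminium bar set elsewhere each time: the plate meets it 3 to 7 clicks from the start, which no reading tells.
- start_top (a point): middle of the top of the round green start button, 24 mm across, on the black console in front of the knob; it is pressed straight down, travel 6 mm, rising from 2.4 N to 8 N when fully down; it springs back.
- start: the moving green button itself; origin on its axis, 18 mm below its top.
- tip_box: navy pipette-tip box with pale lid, 85 by 122 mm, 72 mm tall, beside the shaker (origin: middle of its underside). Leave alone.
- tube_rack: blue tube rack with white-capped tubes, 70 by 130 mm, 55 mm tall with caps (origin: middle of its underside). Leave alone.
- bottle: glass reagent bottle with blue cap, 64 mm across, 140 mm tall (origin: middle of its underside). Leave alone.
- marker: pink marker pen lying on the bench in front of the shaker, 125 mm long, 13 mm thick (origin: on its underside). Leave alone.

How it is judged (in metres and radians):
On the way, in this order (a step that is already met when the one before it is completed fails the run):
1. the jaw bears on the plate with the load of three clicks (8.8 to 19.2 N) for half a second with the knob let go (contact force between jaw and anything else between 8.8 and 19.2 N and contact force between each of the arm, the fingers and knob below 0.05 N), for 0.5 s.
2. the start button is pressed in by 3 mm or more (distance of start from where it was at the start of the episode above 0.003 m), for 0.05 s.
At the end, for the whole second after the job is handed in: The clamped plate holds the jaw with 8.8 to 19.2 N (three clicks under load, the first of them part or whole, to within half a click), the start button has been pressed after that and is up again, and the tip box, rack, bottle and pen are within 20 mm of where they stood (contact force between jaw and anything else between 8.8 and 19.2 N and distance of start from where it was at the start of the episode below 0.001 m and distance of each of tip_box, tube_rack, bottle, marker from where it was at the start of the episode below 0.02 m); the robot touches nothing.
It fails at once if the plate is overtightened: more than 24 N on the jaw (contact force between jaw and anything else above 24 N).
It fails at once if the button is pressed in before the plate is clamped (distance of start from where it was at the start of the episode above 0.003 m and contact force between jaw and anything else below 5 N).
It fails at once if the start button is pushed with more than 20 N (contact force between start and anything else above 20 N).
It fails at once if a bystander is knocked more than 20 mm (distance of any of tip_box, tube_rack, bottle, marker from where it was at the start of the episode above 0.02 m).
It also fails if it takes over 72 s, if anything falls off the work surface, if the arm or the gripper's body presses on something with over 40 N, if the wrist force passes 120 N, or if a joint passes its speed limit or range.

## Working session

There is one attempt and no reset: what is moved stays moved. The work goes in short steps, Python scripts to look and compute and a tool call to move; the robot and the scene stay as the last step left them, time stands still between calls to the robot, and variables do not carry over. Pictures are saved under pics/ and viewed, about 8 in all and at most 12, crops included, and the job is handed in when it is done.

Besides the shell and the picture viewer there is one more tool, called after "Request:" by a JSON object that holds its "name" and its "arguments", one argument or row to a line. send_rows: Moves the arm, as the interface text tells. Its arguments: {"type":"object","properties":{"steps":{"type":"array","items":{"type":"array","items":{"type":"array","items":{"type":"number"}}}}},"required":["steps"]}

```bash
mkdir -p pics; ls; cat > h.py <<'E'
import numpy as np, cv2
from bench import arm, optics, job
from scipy.spatial.transform import Rotation as R
def cam(n, st=None):
    c=optics.get_calibration(n); K=np.array(c["K"],float)
    if n=="wrist":
        H=np.array(c["hand_eye"],float); Rt=R.from_quat(st["ee_rot"]).as_matrix()
        return K, Rt@H[:3,:3], Rt@H[:3,3]+np.array(st["position"],float)
    Rm=cv2.Rodrigues(np.array(c["rvec"],float))[0]; t=np.array(c["tvec"],float).ravel()
    return K, Rm.T, -Rm.T@t
def cast(C,uv,z):
    K,Rw,o=C; d=Rw@np.linalg.inv(K)@np.array([uv[0],uv[1],1.]); return o+d*(z-o[2])/d[2]
def proj(C,p):
    K,Rw,o=C; q=K@Rw.T@(np.array(p,float)-o); return q[:2]/q[2]
def pts(C,dep):
    K,Rw,o=C; v,u=np.mgrid[:dep.shape[0],:dep.shape[1]]
    q=np.stack([u,v,np.ones_like(u)],-1)@np.linalg.inv(K).T*dep[...,None]
    return q@Rw.T+o
E
python3 - <<'E'
from h import *
s=arm.read_state(); print(s)
for n in ("top","side"):
    im,d=optics.get_image(n); cv2.imwrite(f"pics/{n}0.png",im); np.savez(f"{n}0.npz",im=im,d=d)
    K,Rw,o=cam(n); print(n,K[0,0],o.round(),Rw[:,2].round(2),Rw[:,0].round(2))
E
```

```text
pics
{'clock': 0.0, 'joints': array([ 1.58555452e+00,  3.85558099e-01,  6.62037478e-03, -5.46416653e-04,
       -1.19400097e+00, -2.58587953e-01]), 'joint_vel': array([ 1.37534208e-03,  9.00422560e-04, -9.33628243e-05,  1.01921225e-03,
        1.78078207e-04, -1.23112049e-03]), 'joint_efforts': array([ 4.61974814e-04, -3.92287016e+01,  1.88395840e+01,  4.18612674e+00,
       -4.76114845e-03,  9.71474208e-07]), 'position': array([150.72284406, 605.94246828, 230.21148835]), 'ee_rot': array([ 9.92564716e-01, -1.21713073e-01, -1.05619812e-04,  1.09579357e-03]), 'contact_force': array([-0.76112083, -0.32720423, -0.42649897]), 'wrist_torque': array([ 0.04544539, -0.03192356, -0.04717341]), 'gripper_width': 85.29841661365565}
top 481.71200468006936 [ 500.   22. 1076.] [ 0.11 -0.01 -0.99] [-0.01 -1.    0.  ]
side 524.7824143100279 [ 347. -705.  818.] [ 0.22  0.69 -0.69] [ 0.95 -0.3   0.01]
```

View pics/top0.png

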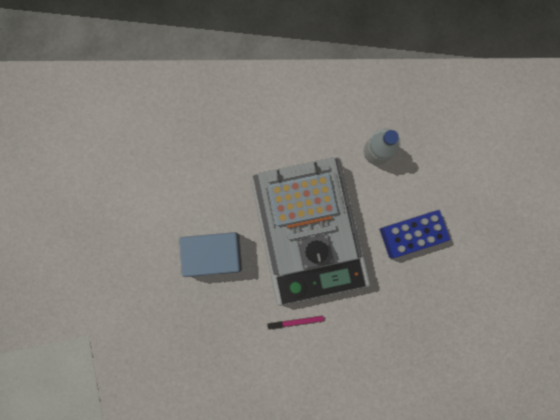

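View pics/side0.png

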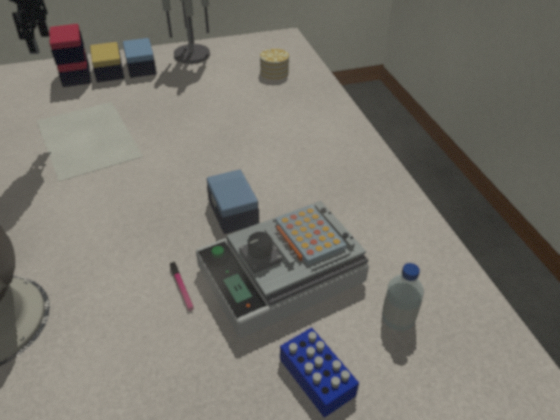

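The top view shows the knob at about (318,252), the green button at (296,287) and the plate at (303,198). The side view shows the knob at about (261,245) and the button at (218,251). I'll measure these by colour and depth.

```bash
python3 - <<'E'
from h import *
for n,kr,br in (("top",(318,252,26),(296,287,14)),("side",(261,245,26),(218,251,14))):
    D=np.load(n+"0.npz"); im,d=D["im"],D["d"]; C=cam(n); P=pts(C,d); hsv=cv2.cvtColor(im,cv2.COLOR_BGR2HSV)
    u,v,r=br; m=np.zeros(d.shape,bool); m[v-r:v+r,u-r:u+r]=True
    g=m&(hsv[...,0]>45)&(hsv[...,0]<80)&(hsv[...,1]>130)
    vv,uu=np.nonzero(g); c=(uu.mean(),vv.mean()); z=np.median(P[g][:,2]); print(n,"btn",c,g.sum(),z,np.median(P[g],0).round(1),cast(C,c,z).round(1))
    u,v,r=kr; m[:]=False; m[v-r:v+r,u-r:u+r]=True
    zz=P[...,2]; print("knob z hist",np.percentile(zz[m],[5,25,50,75,90,95,99]).round(1))
    zt=np.percentile(zz[m],97); k=m&(zz>zt-5); vv,uu=np.nonzero(k); print("knob top",k.sum(),(uu.mean(),vv.mean()),np.median(P[k],0).round(1),((P[k].min(0)+P[k].max(0))/2).round(1))
D=np.load("top0.npz"); P=pts(cam("top"),D["d"]); z=P[...,2]; im=D["im"]
# shaker outline
m=((z>60)&(z<100)).astype(np.uint8); m[:,:250]=0; m[:,368:]=0; m[:150]=0
cs=max(cv2.findContours(m,0,1)[0],key=cv2.contourArea)[:,0]
W=P[cs[:,1],cs[:,0],:2].astype(np.float32); r=cv2.minAreaRect(W); print("shaker rect",r,cv2.boxPoints(r).round())
cr=cv2.resize(im[150:310,250:380],None,fx=4,fy=4,interpolation=2)
cr=cv2.convertScaleAbs(cr,alpha=1.6); cv2.imwrite("pics/crop0.png",cr[:600])
E
```

```text
top btn (np.float64(nan), np.float64(nan)) 0 nan [nan nan nan] [nan nan nan]
knob z hist [ 60.7  80.9  85.1  97.6 130.3 131.8 134.2]
knob top 387 (np.float64(317.312661498708), np.float64(251.0284237726098)) [507.8 -63.7 131.2] [508.  -31.7 601.6]
side btn (np.float64(nan), np.float64(nan)) 0 nan [nan nan nan] [nan nan nan]
knob z hist [ 17.9  82.5  93.   98.8 130.  131.6 133.4]
knob top 348 (np.float64(259.58620689655174), np.float64(239.82183908045977)) [508.8 -67.6 131.3] [ 439.2 -373.9  472.9]
shaker rect ((552.2943115234375, -55.320640563964844), (279.17974853515625, 197.21310424804688), 11.722993850708008) [[ 396.   13.]
 [ 436. -180.]
 [ 709. -124.]
 [ 669.   70.]]<stdin>:6: RuntimeWarning: Mean of empty slice.
  ret = ret.dtype.type(ret / rcount)
  return _methods._mean(a, axis=axis, dtype=dtype,
  ret = um.true_divide(
```

```bash
python3 - <<'E'
from h import *
for n,br,r in (("top",(296,287),12),("side",(218,251),12)):
    D=np.load(n+"0.npz"); im,d=D["im"].astype(int),D["d"]; C=cam(n); P=pts(C,d)
    m=np.zeros(d.shape,bool); u,v=br; m[v-r:v+r,u-r:u+r]=True
    g=m&(im[...,1]>1.4*im[...,2])&(im[...,1]>1.25*im[...,0])&(im[...,1]>45)
    vv,uu=np.nonzero(g); c=(uu.mean(),vv.mean()); z=np.median(P[g][:,2]); print(n,c,g.sum(),P[g].mean(0).round(1),cast(C,c,z).round(1))
print(cam("wrist",arm.read_state())[2], np.array(optics.get_calibration("wrist")["hand_eye"]).round(3), arm.read_state()["clock"])
E
```

```text
top (np.float64(295.20535714285717), np.float64(287.2767857142857)) 112 [435.1 -22.7  82.1] [435.2 -22.7  82.5]
side (np.float64(217.26136363636363), np.float64(249.95454545454547)) 88 [435.8 -32.1  90.8] [436.8 -24.3  82.5]
[229.01255699 586.96839983 372.63758137] [[ 0.00000e+00 -9.50000e-01 -3.13000e-01  8.05760e+01]
 [ 1.00000e+00 -0.00000e+00  1.00000e-03 -1.46000e-01]
 [-1.00000e-03 -3.13000e-01  9.50000e-01 -1.42292e+02]
 [ 0.00000e+00  0.00000e+00  0.00000e+00  1.00000e+00]] 0.1
```

View pics/crop0.png

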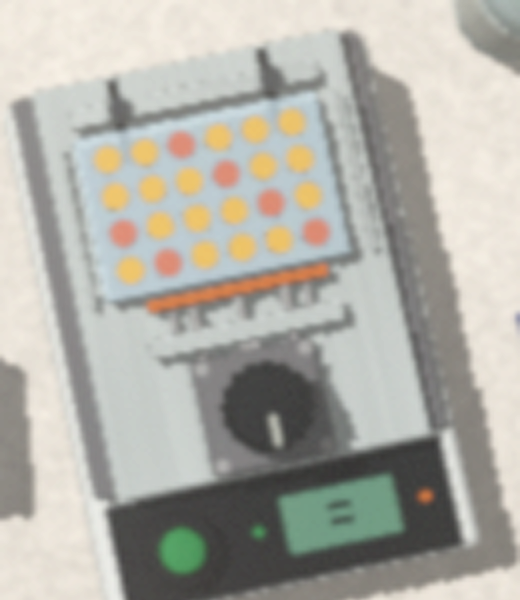

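The crop shows the pointer facing the console, the orange pad almost touching the plate, and a narrow gap between plate and fence. The knob is at about (508,-65) and the button at about (435.5,-23). I'll move over the knob.

Request:
{"name": "send_rows", "arguments": {
  "steps": [
    [[2.7,3.0,0,0,1],[2.7,3.0,0,0,1],[2.7,3.0,0,0,1],[2.7,3.0,0,0,1],[2.7,3.0,0,0,1],[2.7,3.0,0,0,1],[2.7,3.0,0,0,1],[2.7,3.0,0,0,1],[2.7,3.0,0,0,1],[2.7,3.0,0,0,1]]
  ]
}}

```text
clock: 0.93
position: [340.8, 242.0, 225.0]
ee_rot: [0.993, -0.116, -0.001, 0.005]
contact_force: [0.9, -0.1, 0.7]
gripper_width: 85.5
```

Request:
{"name": "send_rows", "arguments": {
  "steps": [
    [[2.6,2.9,0,0,1],[2.6,2.9,0,0,1],[2.6,2.9,0,0,1],[2.6,2.9,0,0,1],[2.6,2.9,0,0,1],[2.6,2.9,0,0,1],[2.6,2.9,0,0,1],[2.6,2.9,0,0,1],[0,0,0,-0.12,1],[0,0,0,-0.12,1]]
  ]
}}

```text
clock: 1.77
position: [493.9, -55.0, 225.6]
ee_rot: [1.0, 0.004, -0.003, 0.005]
contact_force: [-1.0, 1.4, 0.0]
gripper_width: 85.4
```

Request:
{"name": "send_rows", "arguments": {
  "steps": [
    [[1.4,1.0,0,0,1],[0,0,0,-0.11,1],[0,0,0,-0.11,1],[0,0,0,0,0.65],[0,0,0,0,0.65],[0,0,0,0,0.65]]
  ]
}}

```text
clock: 2.27
position: [507.0, -68.2, 222.4]
ee_rot: [0.993, 0.115, -0.007, 0.004]
contact_force: [-0.7, 0.9, 0.1]
gripper_width: 55.9
```

```bash
python3 - <<'E'
from h import *
s=arm.read_state(); im,d=optics.get_image("wrist"); np.savez("w1.npz",im=im,d=d,p=s["position"],q=s["ee_rot"])
cv2.imwrite("pics/w1.png",im); print(s["position"],s["ee_rot"],s["joints"].round(3),s["wrist_torque"],s["gripper_width"])
C=cam("wrist",s); print(C[0][0,0])
for p in ((508,-65.5,131),(435.5,-23,82.5)): print(proj(C,p).round())
E
```

```text
[506.97702147 -68.24176508 222.44126856] [ 0.99337736  0.11461627 -0.00676827  0.00432628] [ 0.189  0.204 -0.276  0.009 -1.105  1.608] [-0.01879125 -0.02438276 -0.02386427] 55.87836928968756
308.837091941637
[282. 211.]
[225. 252.]
```

View pics/w1.png

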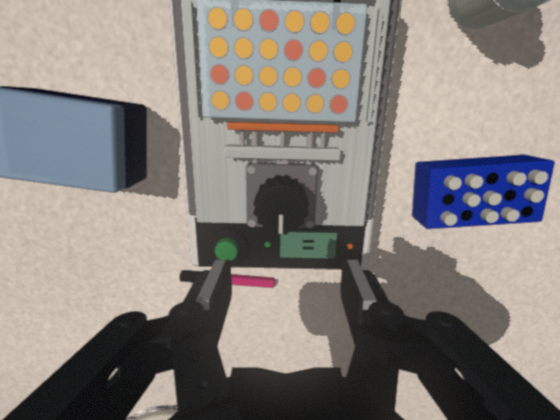

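```bash
python3 - <<'E'
from h import *
D=np.load("w1.npz"); im,d=D["im"].astype(int),D["d"]; C=cam("wrist",dict(position=D["p"],ee_rot=D["q"])); P=pts(C,d)
m=np.zeros(d.shape,bool); m[170:240,245:320]=True
k=m&(abs(P[...,2]-P[...,2][m&(P[...,2]>118)].mean())<6)
c,r=cv2.minEnclosingCircle(np.argwhere(k)[:,::-1].astype(np.float32)); print("knob",k.sum(),c,r,P[k].mean(0).round(1),cast(C,c,np.median(P[k][:,2])).round(1),cast(C,c,131).round(1))
print("knob extents",np.percentile(P[k],[1,99],axis=0).round(1))
m[:]=False; m[235:262,212:240]=True
g=m&(im[...,1]>1.4*im[...,2])&(im[...,1]>1.25*im[...,0])&(im[...,1]>45)
vv,uu=np.nonzero(g); c=((uu.min()+uu.max())/2,(vv.min()+vv.max())/2); print("btn",c,g.sum(),P[g].mean(0).round(1),cast(C,c,82.5).round(1))
# along shaker axis profile from knob
a=0.203; ax=np.array([np.cos(a),np.sin(a)]); ay=np.array([-ax[1],ax[0]])
rel=P[...,:2]-np.array([508,-65.5]); X=rel@ax; Y=rel@ay
for lo in range(20,70,3):
    q=(X>lo)&(X<lo+3)&(abs(Y)<35)&(d>0)
    print(lo,q.sum(),np.percentile(P[q][:,2],[5,50,95]).round(1))
E
```

```text
knob 2211 (280.4090881347656, 207.5) 27.95556640625 [510.1 -63.9 129.9] [510.5 -63.9 130.1] [510.7 -63.8 131. ]
knob extents [[488.7 -84.5 126.2]
 [529.4 -43.7 131.7]]
btn (np.float64(226.0), np.float64(249.0)) 406 [439.1 -23.3  82.3] [439.6 -23.5  82.5]
20 793 [ 94.9 127.6 317.8]
23 281 [ 93.1  96.  119.6]
26 274 [83.1 95.8 97.4]
29 402 [81.1 91.6 95.6]
32 158 [80.9 89.8 92.4]
35 199 [95.4 96.6 97.8]
38 279 [95.7 96.8 97.9]
41 288 [95.5 96.7 97.9]
44 428 [81.3 93.4 97.4]
47 286 [80.7 82.2 92.1]
50 267 [80.8 82.1 92. ]
53 288 [80.7 82.3 92.1]
56 232 [80.9 82.4 92.3]
59 269 [94.3 95.6 96.8]
62 313 [94.7 95.8 96.8]
65 327 [80.7 82.  95. ]
68 281 [94.5 95.9 97.1]
```

Request:
{"name": "send_rows", "arguments": {
  "steps": [
    [[0.25,-0.2,2.0,0,0.7],[0.2,-0.2,2.0,0,0.7],[0,0,2.0,0,0.7],[0,0,1.5,0,0.7],[0,0,0,0,0.7]]
  ]
}}

```text
clock: 2.73
position: [510.8, -62.6, 147.1]
ee_rot: [0.994, 0.112, -0.003, 0.004]
contact_force: [-1.0, -0.2, -0.3]
gripper_width: 59.6
```

Request:
{"name": "send_rows", "arguments": {
  "steps": [
    [[-0.22,0.15,1.0,0,0.7],[0,0,1.2,0,0.7],[0,0,1.2,0,0.7],[0,0,0.8,0,0.7],[0,0,0,0,0.7]]
  ]
}}

```text
clock: 3.15
position: [510.8, -64.2, 107.2]
ee_rot: [0.994, 0.111, -0.001, 0.005]
contact_force: [-0.5, -0.4, -0.0]
gripper_width: 59.7
```

Request:
{"name": "send_rows", "arguments": {
  "steps": [
    [[-0.15,0.0,0.7,0,0.7],[0,0,0,0,0.7],[0,0,0,0,0.7]]
  ]
}}

```text
clock: 3.4
position: [510.6, -64.3, 101.6]
ee_rot: [0.994, 0.111, 0.001, 0.005]
contact_force: [0.4, -0.6, 0.4]
gripper_width: 59.6
```

```bash
cat > rd.py <<'E'
import sys
from h import *
# average state over n top-camera reads
def avg(n=8):
    T=[];F=[];E=[];W=[]
    for i in range(n):
        im,d=optics.get_image("top"); s=arm.read_state(); T.append(s["wrist_torque"]);F.append(s["contact_force"]);E.append(s["joint_efforts"])
    yaw=lambda s:2*np.arctan2(s["ee_rot"][1],s["ee_rot"][0])
    T=np.array(T); print("t%.2f"%s["clock"],"pos",s["position"].round(1),"yaw %.4f j6 %.3f w %.1f"%(yaw(s),s["joints"][5],s["gripper_width"]),"T",T.mean(0).round(3),"sd",T.std(0).round(3),"F",np.mean(F,0).round(2),"e6 %.3f sd %.3f"%(np.mean(E,0)[5],np.std(E,0)[5]))
    return im,d,s
if __name__=="__main__": avg(int(sys.argv[1]) if len(sys.argv)>1 else 8)
E
python3 rd.py 8
```

```text
t3.80 pos [510.2 -64.3 101.2] yaw 0.2222 j6 1.587 w 59.8 T [-0.004  0.016  0.022] sd [0.033 0.023 0.049] F [ 0.1  -0.04  0.13] e6 -0.001 sd 0.001
```

Request:
{"name": "send_rows", "arguments": {
  "steps": [
    [[-0.1,0,0,0,0.4],[0,0,0,0,0.4],[0,0,0,0,0.3],[0,0,0,0,0.3],[0,0,0,0,0.3]]
  ]
}}

```text
clock: 4.22
position: [509.1, -64.4, 101.7]
ee_rot: [0.994, 0.111, 0.0, 0.005]
contact_force: [0.2, 0.5, 0.4]
gripper_width: 40.4
```

```bash
python3 rd.py 4
```

```text
t4.42 pos [509.1 -64.4 101.7] yaw 0.2219 j6 1.587 w 40.5 T [ 0.137  0.061 -0.019] sd [0.03  0.029 0.03 ] F [-0.24  0.79  0.4 ] e6 -0.001 sd 0.001
```

Request:
{"name": "send_rows", "arguments": {
  "steps": [
    [[0,0,0,0.05,0.3],[0,0,0,0.0,0.3]]
  ]
}}

```text
clock: 4.58
position: [509.1, -64.4, 101.7]
ee_rot: [0.996, 0.086, 0.0, 0.005]
contact_force: [-0.9, -0.4, 0.6]
gripper_width: 40.4
```

```bash
python3 rd.py 3
```

```text
t4.73 pos [509.1 -64.4 101.7] yaw 0.1734 j6 1.538 w 40.5 T [0.089 0.043 0.172] sd [0.02  0.038 0.015] F [0.08 0.22 0.25] e6 -0.189 sd 0.024
```

Request:
{"name": "send_rows", "arguments": {
  "steps": [
    [[0,0,0,0.06,0.3],[0,0,0,0.0,0.3]]
  ]
}}

```text
clock: 4.9
position: [509.1, -64.4, 101.7]
ee_rot: [0.998, 0.057, 0.001, 0.005]
contact_force: [-0.5, 0.5, 0.0]
gripper_width: 40.1
```

```bash
python3 rd.py 3
```

```text
t5.05 pos [509.1 -64.4 101.7] yaw 0.1151 j6 1.479 w 40.3 T [0.138 0.087 0.058] sd [0.065 0.023 0.004] F [-0.54  0.3  -0.02] e6 -0.105 sd 0.035
```

Request:
{"name": "send_rows", "arguments": {
  "steps": [
    [[0,0,0,0.055,0.3],[0,0,0,0,0.3],[0,0,0,0,0.3]]
  ]
}}

```text
clock: 5.3
position: [509.1, -64.4, 101.7]
ee_rot: [1.0, 0.031, 0.001, 0.005]
contact_force: [0.4, 0.0, -0.1]
gripper_width: 40.5
```

```bash
python3 rd.py 3
```

```text
t5.45 pos [509.1 -64.4 101.7] yaw 0.0612 j6 1.426 w 40.2 T [0.163 0.032 0.022] sd [0.031 0.026 0.017] F [-0.34  0.36  0.58] e6 -0.011 sd 0.013
```

Request:
{"name": "send_rows", "arguments": {
  "steps": [
    [[0,0,0,0.08,0.3],[0,0,0,0.075,0.3],[0,0,0,0,0.3]]
  ]
}}

```text
clock: 5.7
position: [509.1, -64.5, 101.7]
ee_rot: [0.999, -0.049, 0.001, 0.005]
contact_force: [0.1, -0.4, 1.3]
gripper_width: 40.4
```

```bash
python3 rd.py 3
```

```text
t5.85 pos [509.1 -64.5 101.7] yaw -0.0951 j6 1.269 w 40.6 T [ 0.183  0.017 -0.002] sd [0.043 0.027 0.023] F [ 0.16 -0.35 -0.06] e6 -0.046 sd 0.048
```

```bash
cat > rd.py <<'E'
import sys
from h import *
n,tag=int(sys.argv[1]),sys.argv[2]; E=[];T=[]
for i in range(n):
    s0=arm.read_state(); im,d=optics.get_image("wrist"); s=arm.read_state(); E.append(s["joint_efforts"][5]); T.append(s["wrist_torque"][2])
np.savez(f"w_{tag}.npz",im=im,d=d,p=s0["position"],q=s0["ee_rot"]); cv2.imwrite(f"pics/w_{tag}.png",im)
y=2*np.arctan2(s["ee_rot"][1],s["ee_rot"][0])
print("t%.2f yaw %.4f click %.3f pos"%(s["clock"],y,(0.2219-y)/0.31416),s["position"].round(1),"e6",np.round(E,3),"mean %.3f"%np.mean(E[1:]),"Tz %.3f"%np.mean(T))
E
python3 rd.py 3 c1
```

```text
t6.00 yaw -0.0960 click 1.012 pos [509.1 -64.5 101.7] e6 [-0.041 -0.041 -0.044] mean -0.043 Tz 0.038
```

Request:
{"name": "send_rows", "arguments": {
  "steps": [
    [[0,0,0,0.08,0.3],[0,0,0,0.075,0.3],[0,0,0,0,0.3],[0,0,0,0,0.3]]
  ]
}}

```text
clock: 6.33
position: [509.1, -64.6, 101.7]
ee_rot: [0.992, -0.126, 0.001, 0.005]
contact_force: [0.4, -0.7, -0.4]
gripper_width: 40.8
```

```bash
python3 rd.py 4 c1h
```

```text
t6.53 yaw -0.2525 click 1.510 pos [509.1 -64.6 101.8] e6 [-0.009 -0.027 -0.018 -0.017] mean -0.020 Tz 0.011
```

Request:
{"name": "send_rows", "arguments": {
  "steps": [
    [[0,0,0,0.08,0.3],[0,0,0,0.075,0.3],[0,0,0,0,0.3],[0,0,0,0,0.3]]
  ]
}}

```text
clock: 6.87
position: [509.0, -64.7, 101.7]
ee_rot: [0.979, -0.203, 0.002, 0.005]
contact_force: [0.3, 0.8, 1.0]
gripper_width: 40.3
```

```bash
python3 rd.py 4 c2
```

```text
t7.07 yaw -0.4101 click 2.012 pos [509.  -64.7 101.7] e6 [-0.012 -0.042 -0.046 -0.046] mean -0.045 Tz 0.055
```

Request:
{"name": "send_rows", "arguments": {
  "steps": [
    [[0,0,0,0.08,0.3],[0,0,0,0.075,0.3],[0,0,0,0,0.3],[0,0,0,0,0.3]]
  ]
}}

```text
clock: 7.4
position: [509.0, -64.7, 101.7]
ee_rot: [0.96, -0.279, 0.002, 0.005]
contact_force: [0.4, -0.3, 1.0]
gripper_width: 40.8
```

```bash
python3 rd.py 4 c2h
```

```text
t7.60 yaw -0.5665 click 2.510 pos [509.  -64.8 101.7] e6 [-0.01  -0.027 -0.015 -0.022] mean -0.022 Tz -0.004
```

Request:
{"name": "send_rows", "arguments": {
  "steps": [
    [[0,0,0,0.08,0.3],[0,0,0,0.075,0.3],[0,0,0,0,0.3],[0,0,0,0,0.3]]
  ]
}}

```text
clock: 7.93
position: [508.9, -64.8, 101.7]
ee_rot: [0.935, -0.354, 0.002, 0.005]
contact_force: [-0.6, -0.3, 0.8]
gripper_width: 40.8
```

```bash
python3 rd.py 4 c3
```

```text
t8.13 yaw -0.7240 click 3.011 pos [508.9 -64.8 101.7] e6 [-0.009 -0.039 -0.043 -0.042] mean -0.041 Tz 0.047
```

Request:
{"name": "send_rows", "arguments": {
  "steps": [
    [[0,0,0,0.08,0.3],[0,0,0,0.075,0.3],[0,0,0,0,0.3],[0,0,0,0,0.3]]
  ]
}}

```text
clock: 8.47
position: [508.9, -64.9, 101.7]
ee_rot: [0.905, -0.426, 0.003, 0.005]
contact_force: [-0.3, -0.1, 0.7]
gripper_width: 40.8
```

```bash
python3 rd.py 4 c3h
```

```text
t8.67 yaw -0.8802 click 3.508 pos [508.9 -64.9 101.7] e6 [-0.037 -0.052 -0.049 -0.041] mean -0.047 Tz 0.041
```

Request:
{"name": "send_rows", "arguments": {
  "steps": [
    [[0,0,0,0.08,0.3],[0,0,0,0.075,0.3],[0,0,0,0,0.3],[0,0,0,0,0.3]]
  ]
}}

```text
clock: 9.0
position: [508.8, -64.9, 101.7]
ee_rot: [0.869, -0.495, 0.003, 0.005]
contact_force: [0.4, -0.8, -0.1]
gripper_width: 40.3
```

```bash
python3 rd.py 4 c4
```

```text
t9.20 yaw -1.0375 click 4.009 pos [508.8 -64.9 101.7] e6 [-0.054 -0.085 -0.086 -0.087] mean -0.086 Tz 0.070
```

The knob stiffened during click 4: the mid-click effort rose from 0.02 to 0.047, and the stop effort from 0.043 to 0.086. That makes contact at about click 3.1, so clicks 5 and 6 are the remaining two.

Request:
{"name": "send_rows", "arguments": {
  "steps": [
    [[0,0,0,0.08,0.3],[0,0,0,0.075,0.3],[0,0,0,0,0.3],[0,0,0,0,0.3]]
  ]
}}

```text
clock: 9.53
position: [508.7, -65.0, 101.7]
ee_rot: [0.827, -0.562, 0.003, 0.005]
contact_force: [-0.1, 0.3, 0.5]
gripper_width: 40.5
```

```bash
python3 rd.py 4 c4h
```

```text
t9.73 yaw -1.1936 click 4.506 pos [508.7 -65.  101.7] e6 [-0.087 -0.099 -0.101 -0.104] mean -0.102 Tz 0.096
```

Request:
{"name": "send_rows", "arguments": {
  "steps": [
    [[0,0,0,0.08,0.3],[0,0,0,0.075,0.3],[0,0,0,0,0.3],[0,0,0,0,0.3]]
  ]
}}

```text
clock: 10.07
position: [508.6, -65.0, 101.7]
ee_rot: [0.781, -0.625, 0.004, 0.005]
contact_force: [0.0, 0.8, 1.4]
gripper_width: 40.6
```

```bash
python3 rd.py 4 c5
```

```text
t10.27 yaw -1.3510 click 5.007 pos [508.6 -65.  101.7] e6 [-0.095 -0.127 -0.129 -0.129] mean -0.128 Tz 0.130
```

Request:
{"name": "send_rows", "arguments": {
  "steps": [
    [[0,0,0,0.08,0.3],[0,0,0,0.075,0.3],[0,0,0,0,0.3],[0,0,0,0,0.3]]
  ]
}}

```text
clock: 10.6
position: [508.5, -65.0, 101.7]
ee_rot: [0.73, -0.684, 0.004, 0.005]
contact_force: [0.3, -0.9, 0.6]
gripper_width: 40.3
```

```bash
python3 rd.py 4 c5h
```

```text
t10.80 yaw -1.5069 click 5.503 pos [508.5 -65.  101.7] e6 [-0.142 -0.158 -0.155 -0.16 ] mean -0.157 Tz 0.136
```

Request:
{"name": "send_rows", "arguments": {
  "steps": [
    [[0,0,0,0.08,0.3],[0,0,0,0.075,0.3],[0,0,0,0,0.3],[0,0,0,0,0.3]]
  ]
}}

```text
clock: 11.13
position: [508.4, -65.0, 101.7]
ee_rot: [-0.673, 0.739, -0.004, -0.004]
contact_force: [-0.8, -1.1, 0.6]
gripper_width: 40.3
```

```bash
python3 rd.py 4 c6
```

```text
t11.33 yaw 4.6187 click -13.995 pos [508.4 -65.  101.7] e6 [-0.137 -0.168 -0.17  -0.17 ] mean -0.169 Tz 0.174
```

Request:
{"name": "send_rows", "arguments": {
  "steps": [
    [[0,0,0,0,0.7],[0,0,0,0,0.7],[0,0,0,0,0.7],[0,0,0,0,0.7],[0,0,-1.0,0,0.7],[0,0,-2.0,0,0.7],[0,0,-3.0,0,0.7],[0,0,-3.0,0,0.7],[0,0,0,0,0.0],[0,0,0,0,0.0]]
  ]
}}

```text
clock: 12.17
position: [508.0, -64.4, 197.9]
ee_rot: [-0.673, 0.739, -0.004, -0.006]
contact_force: [-1.2, 1.0, -0.6]
gripper_width: 36.9
```

```bash
python3 rd.py 2 rel; python3 - <<'E'
from h import *
im,d=optics.get_image("top"); cv2.imwrite("pics/t2.png",cv2.convertScaleAbs(cv2.resize(im[150:310,250:380],None,fx=3,fy=3,interpolation=2),alpha=1.6)); np.savez("t2.npz",im=im,d=d)
w=cv2.imread("pics/w_rel.png"); t=cv2.imread("pics/t2.png"); w=cv2.resize(w,(410,308)); c=np.zeros((480,800,3),np.uint8); c[:t.shape[0],:390]=t; c[:308,390:]=w; cv2.imwrite("pics/combo.png",c)
E
```

```text
t12.27 yaw 4.6198 click -13.999 pos [508.  -64.5 197.3] e6 [-0.  0.] mean 0.000 Tz -0.006
```

View pics/combo.png

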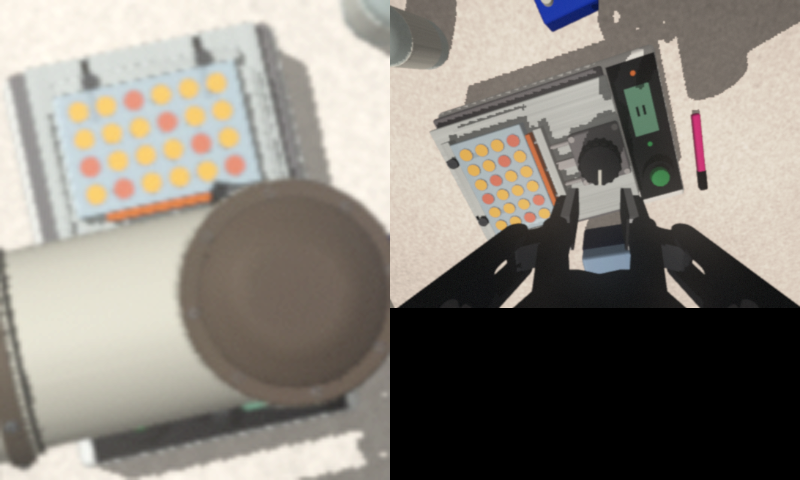

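```bash
python3 - <<'E'
from h import *
a=0.203; ax=np.array([np.cos(a),np.sin(a)]); ay=np.array([-ax[1],ax[0]]); k=np.array([509,-64.5])
for f in ("w1","w_rel"):
    D=np.load(f+".npz"); im,d=D["im"].astype(int),D["d"]; C=cam("wrist",dict(position=D["p"],ee_rot=D["q"])); P=pts(C,d); rel=P[...,:2]-k; X=rel@ax; Y=rel@ay; z=P[...,2]
    on=(np.hypot(X,Y)<19)&(z>125)&(z<136); w=on&(im.min(2)>np.percentile(im.min(2)[on],93)); 
    print(f,"pointer dir in shaker frame deg",np.degrees(np.arctan2(Y[w].mean(),X[w].mean())).round(1),w.sum())
    o=(im[...,2]>1.8*im[...,0])&(im[...,2]>1.7*im[...,1])&(X>40)&(X<100)&(abs(Y)<40)&(z>85)&(z<100)
    print(" orange X",np.percentile(X[o],[5,50,95]).round(1),o.sum())
    b=(z>93.5)&(z<99.5)&(X>33)&(X<75)&(abs(Y)<30)&~o; h=np.histogram(X[b],np.arange(33,77,2)); print(" bar hist",dict(zip(h[1][:-1].astype(int).tolist(),h[0].tolist())))
    g=(im[...,1]>1.4*im[...,2])&(im[...,1]>1.25*im[...,0])&(im[...,1]>45)&(X<-50)&(X>-90)&(Y>30)
    n,l,s,c=cv2.connectedComponentsWithStats(g.astype(np.uint8)); i=1+s[1:,4].argmax(); print(" btn",c[i],cast(C,c[i],82.5).round(1),P[l==i].mean(0).round(1))
    if f=="w_rel":
        o2=(im[...,2]>100)&(im[...,0]<im[...,2]*.6)
s=arm.read_state(); print(s["position"],s["ee_rot"],s["gripper_width"],s["clock"],s["joints"].round(2))
E
```

```text
w1 pointer dir in shaker frame deg 176.6 115
 orange X [59.1 62.5 97.6] 883
 bar hist {33: 32, 35: 163, 37: 161, 39: 165, 41: 164, 43: 158, 45: 0, 47: 0, 49: 0, 51: 0, 53: 0, 55: 0, 57: 57, 59: 0, 61: 0, 63: 14, 65: 3, 67: 169, 69: 181, 71: 185, 73: 184}
 btn [225.75247525 249.27970297] [439.2 -22.9  82.5] [438.2 -22.8  80.7]
w_rel pointer dir in shaker frame deg 74.1 137
 orange X [67.7 69.7 71.7] 454
 bar hist {33: 0, 35: 0, 37: 0, 39: 0, 41: 0, 43: 0, 45: 1, 47: 0, 49: 0, 51: 90, 53: 166, 55: 155, 57: 152, 59: 159, 61: 102, 63: 0, 65: 2, 67: 49, 69: 0, 71: 84, 73: 170}
 btn [368.30018416 240.81583794] [437.3 -25.9  82.5] [436.9 -25.   80.6]
[507.41247969 -64.56068145 196.24010573] [-0.67352914  0.7391214  -0.00344118 -0.00679695] 13.925696496568904 12.3167 [ 0.2   0.22 -0.32  0.02 -1.03 -0.3 ]
```

Bar travel is about 18 mm and the pointer turned about 103°, so six clicks went in. The torque puts the load at 2.4–2.9 clicks. Next is the button, at about (437.4,-24), with the fingers shut.

Request:
{"name": "send_rows", "arguments": {
  "steps": [
    [[-1.7,3.65,0,0,0],[-1.7,3.65,0,0,0],[0,0,3,0,0],[0,0,3,0,0],[0,0,2.0,0,0],[0,0,0,0,0],[0,0,0,0,0]]
  ]
}}

```text
clock: 12.9
position: [431.5, -24.8, 109.6]
ee_rot: [-0.673, 0.739, -0.002, -0.011]
contact_force: [0.6, -0.1, 0.3]
gripper_width: 0.0
```

```bash
python3 - <<'E'
from h import *
D=np.load("w1.npz"); C=cam("wrist",dict(position=D["p"],ee_rot=D["q"])); P=pts(C,D["d"])
r=np.hypot(P[...,0]-438.5,P[...,1]+23)
for lo in range(0,26,3):
    q=(r>=lo)&(r<lo+3); print(lo,np.percentile(P[q][:,2],[10,50,90]).round(1))
s=arm.read_state(); print(s["position"],s["ee_rot"],s["gripper_width"],s["contact_force"],s["clock"])
E
```

```text
0 [80.9 81.8 82.4]
3 [81.  81.7 82.5]
6 [75.9 81.2 82.1]
9 [71.1 78.3 81.9]
12 [70.6 71.6 78.7]
15 [61.  70.7 72.2]
18 [59.9 61.6 71.8]
21 [59.7 60.5 61.5]
24 [59.8 60.4 61.3]
[431.49576518 -24.81596823 109.62891346] [-0.67332629  0.73926587 -0.00182568 -0.01069339] 0.0345263252091398 [ 0.63730337 -0.09123596  0.28465101] 12.9
```

Request:
{"name": "send_rows", "arguments": {
  "steps": [
    [[-0.14,-0.6,0,0,0],[0,0,1.0,0,0],[0,0,0.9,0,0],[0,0,0,0,0],[0,0,0,0,0]]
  ]
}}

```text
clock: 13.32
position: [443.4, -23.7, 93.9]
ee_rot: [-0.674, 0.739, -0.004, -0.008]
contact_force: [0.5, 0.3, -0.5]
gripper_width: -0.1
```

Request:
{"name": "send_rows", "arguments": {
  "steps": [
    [[0,0.5,0,0,0],[0,0,0.5,0,0],[0,0,0,0,0],[0,0,0,0,0],[0,0,0,0,0]]
  ]
}}

```text
clock: 13.73
position: [440.6, -22.8, 91.6]
ee_rot: [-0.674, 0.739, -0.006, -0.005]
contact_force: [-0.4, 0.7, -0.1]
gripper_width: 0.2
```

Request:
{"name": "send_rows", "arguments": {
  "steps": [
    [[0.1,0.25,0.4,0,0],[0,0,0.3,0,0],[0,0,0,0,0],[0,0,0,0,0]]
  ]
}}

```text
clock: 14.07
position: [437.8, -23.7, 84.2]
ee_rot: [-0.674, 0.739, -0.006, -0.005]
contact_force: [-0.1, -0.2, -0.0]
gripper_width: 0.1
```

Request:
{"name": "send_rows", "arguments": {
  "steps": [
    [[0,0,0.2,0,0],[0,0,0.1,0,0],[0,0,0,0,0]]
  ]
}}

```text
clock: 14.32
position: [438.0, -23.7, 81.2]
ee_rot: [-0.674, 0.739, -0.006, -0.005]
contact_force: [-1.2, 0.2, 3.3]
gripper_width: -0.1
```

Request:
{"name": "send_rows", "arguments": {
  "steps": [
    [[0,0,0.2,0,0],[0,0,0.15,0,0],[0,0,0,0,0],[0,0,0,0,0]]
  ]
}}

```text
clock: 14.65
position: [438.1, -23.7, 78.5]
ee_rot: [-0.674, 0.739, -0.006, -0.005]
contact_force: [-1.0, 0.4, 5.7]
gripper_width: 0.0
```

Request:
{"name": "send_rows", "arguments": {
  "steps": [
    [[0,0,0.12,0,0],[0,0,0,0,0],[0,0,0,0,0]]
  ]
}}

```text
clock: 14.9
position: [438.1, -23.7, 78.2]
ee_rot: [-0.674, 0.739, -0.006, -0.005]
contact_force: [-2.0, 0.9, 6.8]
gripper_width: 0.3
```

Request:
{"name": "send_rows", "arguments": {
  "steps": [
    [[0,0,0.15,0,0],[0,0,0.1,0,0],[0,0,0,0,0]]
  ]
}}

```text
clock: 15.15
position: [438.1, -23.7, 76.9]
ee_rot: [-0.674, 0.738, -0.006, -0.005]
contact_force: [-2.8, 0.4, 6.7]
gripper_width: -0.2
```

The button is in by about 5 mm at 6.7 N. I'll lift off and look.

Request:
{"name": "send_rows", "arguments": {
  "steps": [
    [[0,0,-0.5,0,0],[0,0,-1.0,0,0],[0,0,-2.5,0,0],[0,0,-3,0,0],[0,0,-3,0,0],[0,0,-3,0,0],[-3,0,0,0,0],[-3,0,0,0,0],[-3,0,0,0,0],[0,0,0,0,0]]
  ]
}}

```text
clock: 15.98
position: [446.9, 70.1, 212.2]
ee_rot: [-0.672, 0.741, -0.006, -0.003]
contact_force: [0.3, 0.3, 0.3]
gripper_width: 0.2
```

```bash
python3 rd.py 3 fin; python3 - <<'E'
from h import *
s=arm.read_state(); print(s["position"],s["contact_force"])
im,d=optics.get_image("side"); cv2.imwrite("pics/sfin.png",im)
t,_=optics.get_image("top")
A=np.load("top0.npz")["im"]; B=np.load("side0.npz")["im"]
for nm,(r,p,q) in {"top pen":(A,t,(310,335,262,330)),"top rack":(A,t,(205,262,375,455)),"top bottle":(A,t,(125,170,360,402)),"top tipbox":(A,t,(228,280,175,245)),"side tipbox":(B,im,(170,230,205,260)),"side btn":(B,im,(240,262,205,230)),"side pen":(B,im,(260,310,165,195))}.items():
    a,b,c,e=q; print(nm,"mean abs diff",np.abs(r[a:b,c:e].astype(int)-p[a:b,c:e]).mean().round(1))
w=cv2.imread("pics/w_fin.png"); o=np.zeros((300,800,3),np.uint8); o[:,:400]=cv2.resize(im,(400,300)); o[:,400:]=cv2.resize(w,(400,300)); cv2.imwrite("pics/fin.png",o)
D=np.load("w_fin.npz"); C=cam("wrist",dict(position=D["p"],ee_rot=D["q"])); P=pts(C,D["d"]); i=D["im"].astype(int)
g=(i[...,1]>1.4*i[...,2])&(i[...,1]>1.25*i[...,0])&(i[...,1]>45)&(np.hypot(P[...,0]-438,P[...,1]+24)<9); print("btn z",np.median(P[g][:,2]) if g.any() else None,g.sum())
E
```

```text
t16.13 yaw 4.6125 click -13.976 pos [445.4  66.9 211.4] e6 [-0.099 -0.037 -0.008] mean -0.023 Tz 0.009
[445.39161145  66.86805217 211.43137489] [-0.92402512 -1.00768074 -0.14505087]
top pen mean abs diff 19.6
top rack mean abs diff 7.4
top bottle mean abs diff 7.8
top tipbox mean abs diff 9.5
side tipbox mean abs diff 8.7
side btn mean abs diff 5.9
side pen mean abs diff 11.9
btn z 81.69002845475683 387
```

View pics/fin.png

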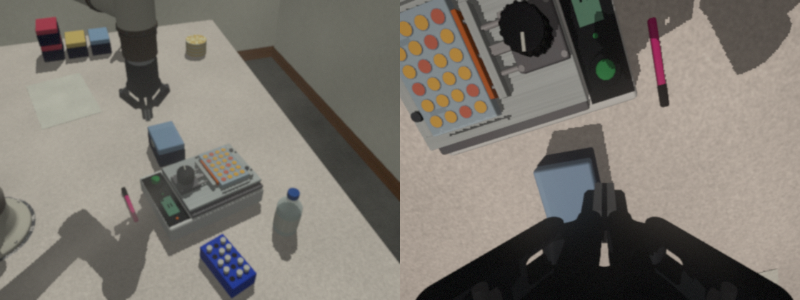

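The final views show the arm clear of everything, the button up (top at about 82 mm), the jaw against the plate, and the bystanders in place. The picture differences look like the arm's shadow.

```bash
python3 -c "
from bench import job; print(job.job_done())"
```

```text
the job is handed in; nothing more can be done
None
```

I clamped the plate, let go of the knob, pressed the start button and handed the job in. No verdict was reported.

**Clamping:** I turned the knob six clicks clockwise in one grip. It first turned stiffer in the fourth click, so clicks 4 to 6 are the three under load. Joint-6 effort at the stops was 0.043 N m while free, then 0.086, 0.128 and 0.169 N m. From that I estimate 2.4 to 2.9 clicks of load, or about 13 to 16 N on the jaw; the jaw force itself could not be read.

**Button:** I pressed it about 5 mm, at about 6.7 N read at the wrist.

**Last checks:**
- After release, the jaw bar had moved about 18 mm, which matches six clicks.
- The button is back up, with its top at about 82 mm as before.
- The bystanders looked unmoved in the final picture. The pen areas differed most from the first pictures, and I put that down to the arm's shadow. I did not measure their positions.
- The arm was clear of everything at the end, at about 16 s on the clock.

**Disagreements:**
- The pointer angle measured about 103° instead of 108°. I put this down to error in the knob-centre estimate.
- A rough camera estimate of the pad squeeze came out near 10 mm, or about 3.2 clicks, slightly above the torque estimate. It would be about 18 N, still inside the allowed range.

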